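# Bring the wafer aligner back after service

## Robot

A 6-joint arm with a two-finger parallel gripper is mounted at the origin on the work surface. World frame = base frame: x ahead of the robot, y to its left, z up, the work surface at z = 0. Lengths are in m, angles in rad, forces in N, time in s.
With the tool pointing down it reaches from about 0.3 to 0.75 m from the base axis. Payload 8.5 kg.
Tool frame: the origin (TCP) lies midway between the tips of the shut fingers; the grasp point (between the pads) lies grip_point_offset behind it (grip_point_offset is the distance from the TCP to the grasp point, in m); z points along the fingers, y is the direction in which the jaws open and shut (so a half turn about z gives the same grasp; the last joint's range is limited). The gripper opens to 88 mm and grips with 3 to 60 N. Pads are 18 mm wide; open, the fingers measure 123 mm over their backs; the gripper's body (75 mm by 187 mm) begins 45 mm behind the grasp point.
Start: joints at [1.02, 0.381, 1.297, -0, 1.464, -0.215], TCP at [0.181, 0.519, 0.239] pointing down, gripper open.
Joint ranges: [-3.11, 3.11], [-0.89, 2.33], [0.22, 2.48], [-1.42, 4.56], [0.17, 2.85], [-2.88, 2.88]. Speed limits (rad/s): [2.39, 2.39, 3.14, 3.14, 3.14, 3.14].

## Interface

Orientations are given as a unit quaternion [x, y, z, w].
In Python, from rig import * gives the robot as it stands.
- The arm moves only by the tool arm_command, never from a script. Its argument "increments" is one flat list of numbers, 7 for each row, row after row: the gripper command: -1 is shut, 1 is fully open, values between are in proportion, then the shift along the tool's x, y, z in units of 40 mm (1.0 is 40 mm), then the turn, a rotation vector about the tool's x, y, z in rad. In form: [gripper, tx, ty, tz, ax, ay, az, gripper, tx, ty, tz, ax, ay, az, ...]. A call has exactly 8 rows; each row shifts and turns the commanded pose from where the row before left it, along the tool's axes as they then stand; what a row does not reach is not made up. A row lasts 1/10 s, in which the tool goes at most 50 mm and 8.59 degrees, less where a joint would pass 70% of its speed; a pose out of reach is approached as far as the arm can. A call is refused whole if a number of a shift passes 1 or a number of a turn 0.15, either way. A call with a gripper value outside its range is refused whole. The fingers move at their own pace and stop on an object; the grip force is fixed at half the most. Time passes only in rows, so rows that do not move let the fingers close, or fill a call up. It gives the time, the measured TCP pose, the force and the opening at its end, in the units of the state.
- state(): the state, without advancing time (a new reading comes with each control period).
- camera(name): name is "side" or "top"; returns the picture (420x560x3 uint8, red, green, blue); there is no depth.
- get_calibration(name): a dict with "fx", "fy", "cx", "cy" (pixels), "k1" (the pictures are not rectified: a ray, as slopes to the right and down, at radius r is drawn at 1 + k1 r^2 times it, then the intrinsics apply), "R" (3x3) and "t" (3): a world point X has camera coordinates R X + t. Camera axes: x right, y down, z forward; pixel columns grow to the right and rows downward; lengths in m; the calibration is good to about 2 mm. A picture is of the moment at which its call begins. get_calibration takes no time and is no camera call.
- close_job(): hands the job in, once; it reports no verdict.
The state is a dict: "t": time; "q": joint angles; "qd": joint speeds; "effort": joint torques, N m; "tool_pos": TCP position; "orientation": TCP orientation; "contact_force": force on the tool from outside, world axes, zero at the start; "ft_torque": the same for the moment, N m; "width": finger opening in m.
Only numpy, scipy, OpenCV 4.12 (cv2) and the standard library are available. Lean on these libraries where they do the work, as an engineer would, in place of code of your own. Each camera call takes 0.05 s, during which the arm holds its last target.

## Task

Bring the wafer aligner back after service: push the steel interlock plunger in the yellow collar fully in, then press the raised, green-marked half of the white power rocker until it has tipped fully over, then press the green key of the pendant fully down and finish while still holding it down with the fingertips. Press no other button or key, leave the pendant lying where it is, pick nothing up, and leave the tools and parts lying about undisturbed.

Things in the scene. Friction and masses are not known exactly. Their poses are not given: they have to be found in the camera images.
- aligner: wafer aligner, a fixed cream and silver machine, deck 240 (its x) by 340 (its y) by 80 mm high on a 270 by 370 mm foot; origin under its centre. Its x axis points away from the robot at yaw 0; plunger, rocker and red stop button stand on the deck in a row along its y axis, 70 mm to the -x side of the centre and 110 mm apart, in any order. Behind them (+x side) stand a round chuck (110 mm, 18 mm above the deck) and a hood (90 by 100 mm, 40 mm above the deck)
- plunger (a joint): travel of the interlock plunger, m: 0 fully out, 0.010 fully in; starts at 0 to 0.0015. Pushed straight down with about 3 N; no spring, it stays where it is left
- plunger_top (a point): centre of the flat top of the plunger (moves with it): a steel pin 26 mm across in a yellow collar 48 mm across and 12 mm high; the top is 25 mm above the deck when out, 15 mm (3 mm above the collar) when fully in
- rocker (a joint): angle of the power rocker, rad: 0 off (green-marked half raised), 0.44 fully over, on; starts at 0 to 0.05. It stays where it is left; about 3 N pressed down on the raised half tips it
- rocker_pivot (a point): fixed point on the rocker's pivot line, in the middle, 17 mm above the deck. The white paddle, 54 mm along this point's x axis and 30 mm wide, is a shallow V in a black housing 64 by 40 by 10 mm; its pivot runs along this point's y axis. The half on this point's -x side carries a green bar and is raised at the start; when on, that half lies level, its top 17 mm above the deck, and the other half is raised by 0.44 rad
- rocker_press (a point): middle of the top of the green-marked, raised half, 17 mm from the pivot; moves with the rocker; about 7 mm above the pivot when off, level with the pivot when on
- stop (a joint): travel of the red stop button on the deck, m: 0 out, 0.006 pressed. Not to be pressed
- stop_top (a point): centre of the top of the red stop button, 34 mm across, in a grey housing 50 mm across, 22 mm above the deck
- pendant: hand pendant, a loose dark grey box lying on the table, 66 (its x) by 190 (its y) by 30 mm high, 0.5 to 1 kg, turned any way round, with a short stub of cable gland at its -y end; origin under its centre. Three round keys stand on it in a row along its y axis, at -60 mm (blue), 0 (yellow) and +60 mm (green)
- key_green (a joint): travel of the green key, m: 0 up, 0.006 fully down; sprung, starts to give at 1.5 N, about 5 N fully down
- key_green_top (a point): centre of the top of the green key (moves with it), 28 mm across in a black ring 44 mm across, 22 mm above the pendant's top when up, 16 mm when fully down, where it still stands 4 mm above its ring
- key_blue (a joint): travel of the blue key, m, like the green one. Not to be pressed
- key_yellow (a joint): travel of the yellow key, m, like the green one. Not to be pressed
- fitting: bystander: spare tube fitting, brass with a blue top, standing, 18 mm across, 24 mm high, on the aligner's deck between the controls; origin under its centre
- collar: bystander: steel shaft collar, a ring 24 mm across, 12 mm high, on the aligner's deck between the controls; origin under its centre
- screwdriver: bystander: screwdriver with orange handle, 190 mm long, lying on the table to the left of the aligner; origin near its middle
- jar: bystander: small closed jar of screws, 48 mm across, 55 mm high, grey cap, on the table beyond the pendant; origin under its centre
- wash_bottle: bystander: white bottle with blue cap, 64 mm across, 160 mm high, standing on the table to the left of the aligner; origin under its centre
- fork: bystander: flat white two-tined wafer fork, about 205 by 60 mm, 6 mm thick, lying flat at the far side; origin at the root of the tines
- cassette: bystander: milky white wafer cassette, 170 by 150 mm, 206 mm high with its handle, standing to the left; origin under its centre
Things that resemble listed ones, but are neither listed nor needed, are in the scene too. What is shaped like the pendant but orange is not meant.

How it is judged:
On the way, in this order (a step that is already met when the one before it is completed fails the run):
1. the interlock plunger is pushed fully in (value of joint plunger above 0.008 m), for 0.1 s.
2. the power rocker is tipped fully over to on (value of joint rocker above 0.36 rad), for 0.1 s.
3. the green key is held fully down by the fingertips (value of joint key_green above 0.0045 m and contact force between the fingers and pendant above 1 N), for 0.2 s.
At the end, for the whole second after the job is handed in: Plunger in by more than 8 of 10 mm, rocker over by more than 0.36 of 0.44 rad, and the green key still held more than 4.5 of 6 mm down by the fingers with over 1 N; the pendant lies flat and still within 30 mm of where it started (all of step 3 and value of joint plunger above 0.008 m and value of joint rocker above 0.36 rad and distance of pendant from where it was at the start of the episode below 0.03 m and angle between pendant's own z axis and vertical below 0.1 rad and linear speed of pendant below 0.02 m/s); the arm keeps its last pose, push and grip.
It fails at once if the rocker is tipped before the plunger is in (value of joint rocker above 0.22 rad and value of joint plunger below 0.006 m).
It fails at once if the green key is pressed before the rocker is on (value of joint key_green above 0.003 m and value of joint rocker below 0.22 rad).
It fails at once if the stop button, the blue key or the yellow key is pressed (value of joint any of stop, key_blue, key_yellow above 0.003 m).
It fails at once if the pendant is lifted, tipped up or shoved away (distance of pendant from where it was at the start of the episode above 0.03 m or angle between pendant's own z axis and vertical above 0.15 rad).
It fails at once if a bystander is lifted or disturbed (moved by more than 25 mm) (distance of any of fitting, collar, screwdriver, jar, wash_bottle, fork, cassette from where it was at the start of the episode above 0.025 m).
It also fails if it takes over 48 s, if anything falls off the work surface, if the arm or the gripper's body presses on something with over 40 N, if the wrist force passes 120 N, or if a joint passes its speed limit or range.

## Working session

There is one attempt and no reset: what is moved stays moved. The work goes in short steps, Python scripts to look and compute and a tool call to move; the robot and the scene stay as the last step left them, time stands still between calls to the robot, and variables do not carry over. Pictures are saved under pics/ and viewed, and the job is handed in when it is done.

Besides the shell and the picture viewer there is one more tool, called after "Call:" in YAML: its name, and indented under it one key for each argument. arm_command: Moves the arm, as the interface text tells. Its arguments: {"type":"object","properties":{"increments":{"type":"array"}},"required":["increments"]}

```bash
mkdir -p pics; python3 - <<'E'
from rig import *
import cv2
s=state();print(s)
for n in("top","side"):
    c=get_calibration(n);print(n,c)
    im=camera(n);cv2.imwrite(f"pics/{n}0.png",cv2.cvtColor(im,cv2.COLOR_RGB2BGR))
E
```

```text
{'t': 0.0, 'q': array([ 1.01968852e+00,  3.81166972e-01,  1.29823704e+00, -3.36887029e-05,
        1.46358983e+00, -2.15287819e-01]), 'qd': array([ 0.00140257, -0.00027739,  0.00107241,  0.00113147, -0.00147636,
       -0.00114751]), 'effort': array([ 2.60266579e-04, -4.37928665e+01, -2.24562532e+01,  7.13612535e-02,
        3.51513166e-02, -1.22678948e-04]), 'tool_pos': array([0.18110483, 0.51903496, 0.23816136]), 'orientation': array([ 1.67120273e-01,  9.85936267e-01, -6.56043978e-04, -2.46412109e-04]), 'contact_force': array([-0.13356005, -0.5769333 ,  0.40192054]), 'ft_torque': array([ 0.03039007, -0.00473295,  0.03696319]), 'width': 0.08816181047103239}
top {'fx': 470.3553629339937, 'fy': 470.3553629339937, 'cx': 280.0464841380783, 'cy': 207.08330893246819, 'k1': -0.11546535987698664, 'R': array([[ 6.63529577e-03, -9.99977933e-01,  3.25406217e-04],
       [-9.79943131e-01, -6.56716830e-03, -1.99169103e-01],
       [ 1.99166845e-01,  1.00266632e-03, -9.79965082e-01]]), 't': array([0.08461918, 0.55838911, 1.36539804])}
side {'fx': 477.5585209998005, 'fy': 477.5585209998005, 'cx': 273.27356956993685, 'cy': 208.2714599741865, 'k1': -0.04326679098932622, 'R': array([[ 0.88584646, -0.46393703, -0.00620273],
       [-0.35122657, -0.66178063, -0.66233397],
       [ 0.30317641,  0.58890477, -0.74918305]]), 't': array([-0.41826764,  0.3041641 ,  1.11608426])}
```

View pics/top0.png

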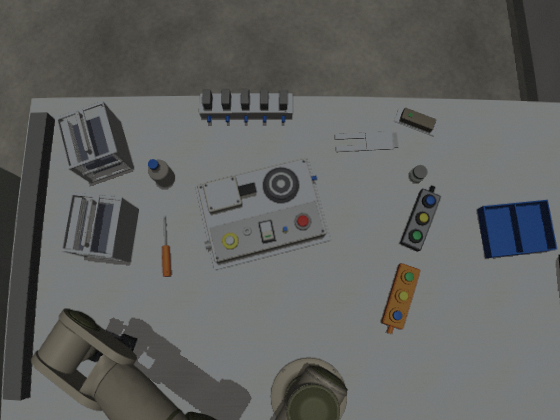

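View pics/side0.png

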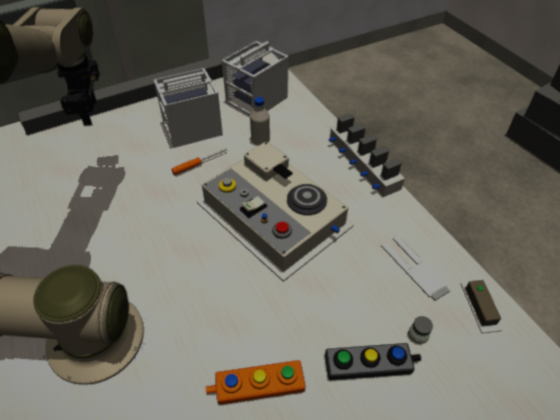

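The top view shows the plunger at about (230,240), rocker (267,231), stop (303,221), collar (247,231) and fitting (285,229). Two objects have the pendant's shape. The dark grey one at (420,220) has its green key at (416,237). The orange one at (401,297) is the excluded decoy. I'll confirm with enlarged crops.

```bash
python3 - <<'E'
import cv2,numpy as np
t=cv2.imread('pics/top0.png');s=cv2.imread('pics/side0.png')
z=lambda a,k:cv2.resize(a,None,fx=k,fy=k,interpolation=cv2.INTER_CUBIC)
cv2.imwrite('pics/c1.png',np.clip(z(t[200:260,205:325],6)*1.5,0,255).astype('uint8'))
cv2.imwrite('pics/c2.png',np.clip(np.hstack([z(t[180:260,390:450],6),z(s[330:390,310:430],4)[:480].repeat(1,0) if 0 else cv2.copyMakeBorder(z(s[330:390,320:430],3),0,300,0,0,0)])*1.5,0,255).astype('uint8'))
cv2.imwrite('pics/c3.png',np.clip(z(s[165:250,205:325],6)*1.5,0,255).astype('uint8'))
E
```

```text
(no output)
```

View pics/c1.png

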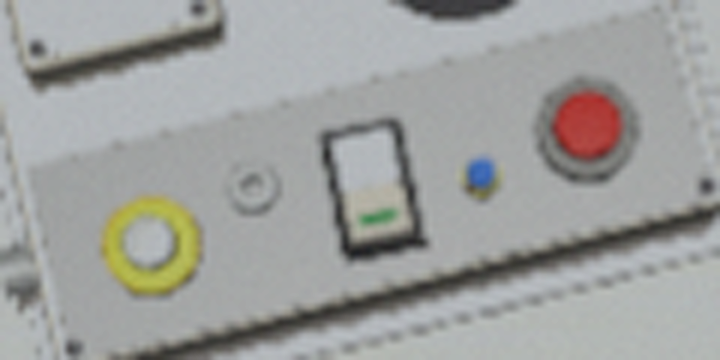

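View pics/c2.png

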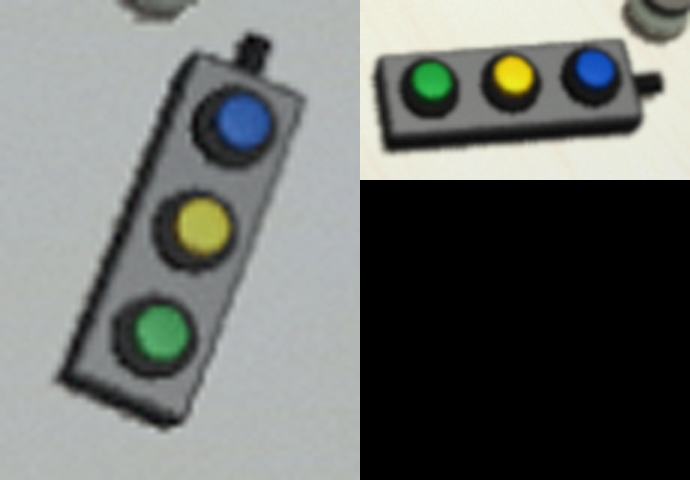

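View pics/c3.png

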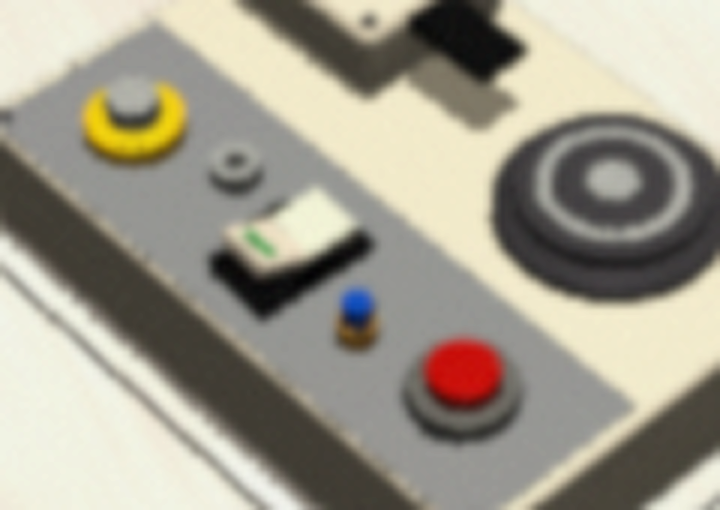

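The crops confirm the targets. The pin in the yellow collar is at the left and the rocker's green bar faces the robot. The grey pendant's green key is at its free end, opposite the gland. Now I'll measure them.

```bash
cat > h.py <<'E'
from rig import *
import numpy as np,cv2
C={n:get_calibration(n) for n in("top","side")}
def ray(n,p):
    c=C[n];K=np.array([[c['fx'],0,c['cx']],[0,c['fy'],c['cy']],[0,0,1.]])
    u=cv2.undistortPoints(np.array([[p]],float),K,np.array([c['k1'],0,0,0.]))[0,0]
    d=np.array(c['R']).T@np.array([u[0],u[1],1]);o=-np.array(c['R']).T@np.array(c['t'])
    return o,d/np.linalg.norm(d)
def plane(n,p,z):
    o,d=ray(n,p);return o+d*(z-o[2])/d[2]
def tri(pt,ps):
    A=[];b=[]
    for n,p in(("top",pt),("side",ps)):
        o,d=ray(n,p);M=np.eye(3)-np.outer(d,d);A.append(M);b.append(M@o)
    x=np.linalg.lstsq(np.vstack(A),np.hstack(b),rcond=None)[0]
    e=np.linalg.norm(np.vstack(A)@x-np.hstack(b));return x,e
def blob(im,hsvlo,hsvhi,box):
    x0,y0,x1,y1=box;sub=cv2.resize(im[y0:y1,x0:x1],None,fx=6,fy=6,interpolation=cv2.INTER_CUBIC)
    m=cv2.inRange(cv2.cvtColor(sub,cv2.COLOR_BGR2HSV),hsvlo,hsvhi)
    n,l,st,ce=cv2.connectedComponentsWithStats(m);i=1+np.argmax(st[1:,4]);
    return (x0+(ce[i][0]+.5)/6-.5,y0+(ce[i][1]+.5)/6-.5),st[i,4]/36
E
python3 - <<'E'
from h import *
t=cv2.imread('pics/top0.png');s=cv2.imread('pics/side0.png')
R=((0,150,60),(8,255,255));G=((45,90,50),(85,255,255));Y=((22,120,80),(35,255,255));B=((105,120,50),(125,255,255))
L=[('stop',R,(290,210,316,234),(270,218,295,242),.102),('bar',G,(258,232,276,245),(240,198,256,212),.104),
('kg',G,(405,225,428,250),(330,345,360,370),.052),('ky',Y,(412,207,434,229),(357,345,385,368),.052),('kb',B,(420,190,442,211),(385,342,410,366),.052),
('ycol',Y,(218,228,242,252),(214,176,240,195),.092),('fit',B,(280,223,290,234),(258,210,270,219),.104)]
for n,c,bt,bs,z in L:
    a,A=blob(t,*c,bt);b,Bb=blob(s,*c,bs)
    x,e=tri(a,b);print(n,np.round(a,1),round(A,1),np.round(b,1),round(Bb,1),'tri',np.round(x*1e3,1),'e',round(e*1e3,1),'planes',np.round(plane('top',a,z)*1e3,1)[:2],np.round(plane('side',b,z)*1e3,1)[:2])
f=lambda x,y,x0,y0:(x0+(x+.5)/6-.5,y0+(y+.5)/6-.5)
for n,a,b in [('pin',(149,241),(132,96)),('collar',(253,187),(236,163)),('pivot L',(342,193),(272,215))]:
    a=f(*a,205,200);b=f(*b,205,165);x,e=tri(a,b);print(n,np.round(a,1),np.round(b,1),np.round(x*1e3,1),round(e*1e3,1),plane('top',a,.105),plane('side',b,.105))
E
```

```text
stop [302.4 220.4] 82.8 [281.8 226.6] 109.5 tri [509.9  22.9  95.9] e 0.9 planes [509.5  23. ] [506.9  18.6]
bar [267.4 235.8] 4.0 [247.2 204.7] 0.6 tri [462.2 124.6 104.3] e 1.5 planes [463.3 124.3] [461.3 125. ]
kg [416.5 235. ] 65.7 [343.6 356.3] 133.0 tri [ 475.  -326.1   47.7] e 1.1 planes [ 475.1 -325.1] [ 472.8 -327.3]
ky [423.4 217.2] 57.6 [370.8 354.4] 125.2 tri [ 530.  -350.3   47.6] e 1.3 planes [ 530.1 -349.3] [ 527.3 -351.5]
kb [430.1 199.8] 65.9 [397.9 352.4] 134.8 tri [ 585.  -374.6   47.5] e 1.2 planes [ 584.8 -373.5] [ 582.1 -375.7]
ycol [230.  240.9] 113.5 [227.  185.7] 118.1 tri [450.3 234.3  81.5] e 0.3 planes [449.2 233.1] [446.6 224.5]
fit [284.7 228.4] 12.3 [264.  215.3] 19.7 tri [485.5  74.6 100.1] e 0.6 planes [485.3  74.5] [483.6  71.6]
pin [229.4 239.8] [226.6 180.6] [450.8 234.  101.7] 0.7 [0.45087188 0.23351664 0.105     ] [0.44921794 0.23091149 0.105     ]
collar [246.8 230.8] [243.9 191.8] [479.7 185.3  88. ] 0.5 [0.47746565 0.1840269  0.105     ] [0.47320335 0.17037616 0.105     ]
pivot L [261.6 231.8] [249.9 200.4] [476.4 141.4  96.8] 0.4 [0.47486235 0.14110955 0.105     ] [0.47372189 0.13443337 0.105     ]
```

Spacing checks out. Pin to stop is 219 mm against 220, the keys are 60 mm apart, and the bar sits 18 mm on the robot side of the midpoint. Triangulated heights read about 4 mm low. The aligner yaw is about 0.272. I'll shut the gripper, rise, and turn the jaws along the aligner's y axis.

Call:
arm_command:
  increments: [-1,0,0,-0.3,0,0,-0.12,-1,0,0,-0.3,0,0,-0.12,-1,0,0,-0.3,0,0,-0.12,-1,0,0,-0.3,0,0,-0.12,-1,0,0,-0.3,0,0,-0.127,-1,0,-0.8,0,0,0,0,-1,0,-0.8,0,0,0,0,-1,0,-0.8,0,0,0,0]

```text
t: 0.9
tool_pos: [0.2069, 0.4256, 0.2983]
orientation: [-0.135, 0.991, -0.0, -0.0]
contact_force: [0.6, 0.7, -0.2]
width: 0.0267
```

Call:
arm_command:
  increments: [-1,0,-0.9,0,0,0,0,-1,0,-0.9,0,0,0,0,-1,0,-0.9,0,0,0,0,-1,-0.3,-0.9,0,0,0,0,-1,-0.9,-0.9,0,0,0,0,-1,-0.9,-0.9,0,0,0,0,-1,-0.9,-0.6,0,0,0,0,-1,-0.5,0,0,0,0,0]

```text
t: 1.7
tool_pos: [0.4073, 0.2318, 0.2982]
orientation: [-0.133, 0.991, -0.0, -0.0]
contact_force: [-1.0, 1.1, 0.3]
width: 0.0011
```

```bash
cat >> h.py <<'E'
from scipy.spatial.transform import Rotation as Ro
def go(p):
    s=state();r=Ro.from_quat(s['orientation']).as_matrix()
    print('t',round(s['t'],2),'pos',np.round(s['tool_pos'],4),'F',np.round(s['contact_force'],1),'w',round(s['width'],4),'yaxis',np.round(r[:,1],3),'z',np.round(r[:,2],4),'units',np.round(r.T@(np.array(p)-s['tool_pos'])/.04,3))
E
python3 -c "
from h import *
go([.4505,.2335,.16])"
```

```text
t 1.7 pos [0.4073 0.2318 0.2982] F [-1.   1.1  0.3] w 0.0011 yaxis [-0.264  0.965 -0.001] z [-5.e-04 -7.e-04 -1.e+00] units [-1.055 -0.242  3.454]
```

Call:
arm_command:
  increments: [-1,-0.5,-0.1,0.5,0,0,0,-1,-0.3,-0.1,0.7,0,0,0,-1,0,0,0.8,0,0,0,-1,0,0,0.8,0,0,0,-1,0,0,0.6,0,0,0,-1,0,0,0,0,0,0,-1,0,0,0,0,0,0,-1,0,0,0,0,0,0]

```text
t: 2.5
tool_pos: [0.4381, 0.235, 0.1641]
orientation: [-0.135, 0.991, 0.0, 0.001]
contact_force: [-0.3, -0.7, -0.9]
width: 0.0006
```

```bash
python3 -c "
from h import *
go([.4505,.2335,.12])
for n in ('top','side'):
    im=cv2.cvtColor(camera(n),cv2.COLOR_RGB2BGR); b=(200,190,340,290) if n=='top' else (170,110,310,240)
    cv2.imwrite(f'pics/{n}1.png',cv2.resize(im[b[1]:b[3],b[0]:b[2]],None,fx=4,fy=4,interpolation=cv2.INTER_CUBIC))
"
```

```text
t 2.5 pos [0.4381 0.235  0.1641] F [-0.3 -0.7 -0.9] w 0.0006 yaxis [-0.268  0.963 -0.   ] z [ 2.4e-03  6.0e-04 -1.0e+00] units [-0.285 -0.119  1.104]
```

View pics/side1.png

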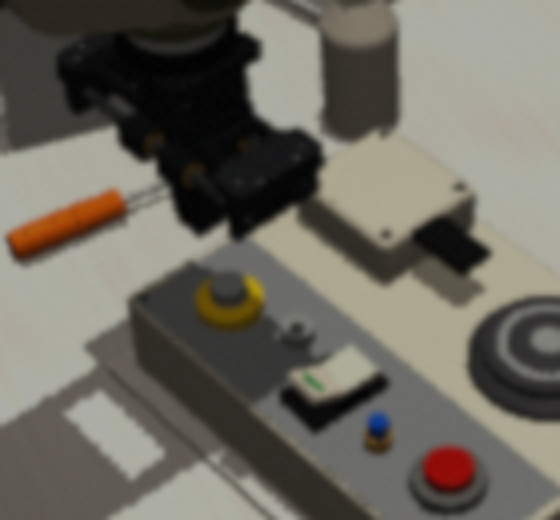

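The shut fingers stand above and a little short of the pin (pin at crop (230,285)), and the way down is clear. I'll centre and come down.

Call:
arm_command:
  increments: [-1,-0.29,-0.12,0.2,0,0,0,-1,0,0,0.4,0,0,0,-1,0,0,0.4,0,0,0,-1,0,0,0.1,0,0,0,-1,0,0,0.05,0,0,0,-1,0,0,0,0,0,0,-1,0,0,0,0,0,0,-1,0,0,0,0,0,0]

```text
t: 3.4
tool_pos: [0.4503, 0.2334, 0.1173]
orientation: [-0.135, 0.991, 0.0, 0.001]
contact_force: [0.1, 0.2, -0.6]
width: 0.0004
```

```bash
python3 -c "
from h import *
go([.4505,.2335,.095])
for n in ('top','side'):
    im=cv2.cvtColor(camera(n),cv2.COLOR_RGB2BGR); b=(200,190,340,290) if n=='top' else (170,110,310,240)
    cv2.imwrite(f'pics/{n}2.png',cv2.resize(im[b[1]:b[3],b[0]:b[2]],None,fx=4,fy=4,interpolation=cv2.INTER_CUBIC))
"
```

```text
t 3.4 pos [0.4503 0.2334 0.1173] F [ 0.1  0.2 -0.6] w 0.0004 yaxis [-0.268  0.963 -0.   ] z [ 1.1e-03  3.0e-04 -1.0e+00] units [-0.006  0.001  0.558]
```

View pics/side2.png

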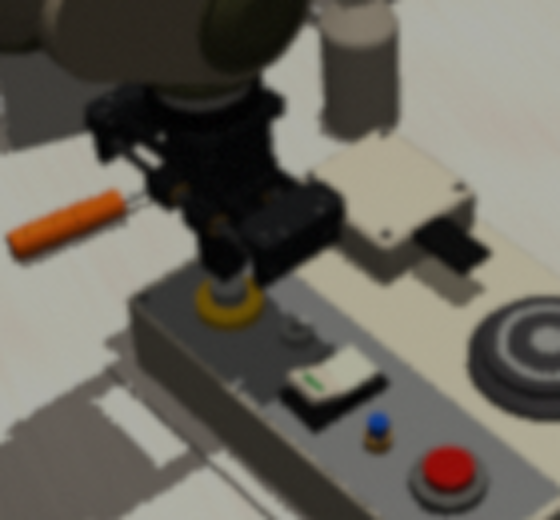

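```bash
python3 -c "
from h import *
im=cv2.cvtColor(camera('side'),cv2.COLOR_RGB2BGR)[120:200,180:270]
cv2.imwrite('pics/s3.png',cv2.resize(np.clip(im*2.2,0,255).astype('uint8'),None,fx=7,fy=7,interpolation=cv2.INTER_CUBIC))
for n in C: c=C[n];print(-np.array(c['R']).T@np.array(c['t']))
"
```

```text
[0.27468608 0.08691531 1.44922872]
[ 0.13898101 -0.65002728  1.03501522]
```

View pics/s3.png

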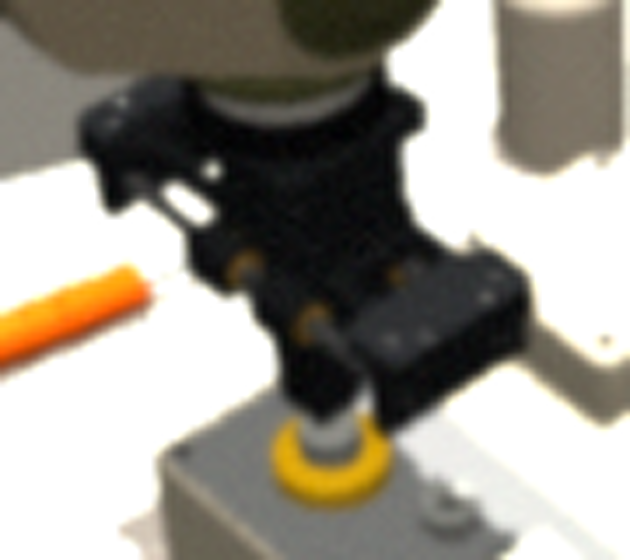

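View pics/top2.png

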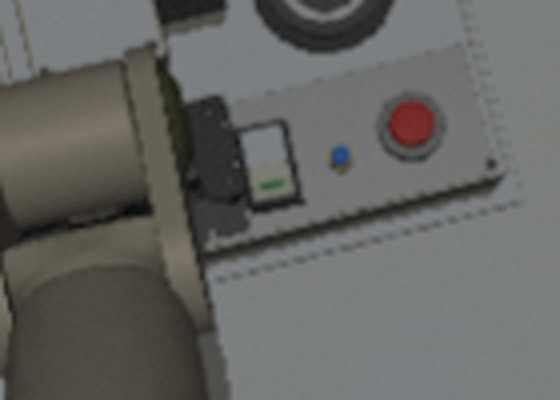

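The top and side views show the fingertips just above the pin. The dark block on the right is the raised end of the gripper body, clear of everything. Now I'll push.

Call:
arm_command:
  increments: [-1,0,0,0.15,0,0,0,-1,0,0,0.1,0,0,0,-1,0,0,0.1,0,0,0,-1,0,0,0.1,0,0,0,-1,0,0,0.1,0,0,0,-1,0,0,0.05,0,0,0,-1,0,0,0,0,0,0,-1,0,0,0,0,0,0]

```text
t: 4.35
tool_pos: [0.45, 0.2333, 0.0949]
orientation: [-0.135, 0.991, -0.0, 0.001]
contact_force: [-9.4, -2.8, 28.0]
width: 0.0004
```

28 N at z 0.0949 means the pin is on its stop, fully in (expected 0.095). I'll lift and move over the rocker's green half.

Call:
arm_command:
  increments: [-1,0,0,-0.4,0,0,0,-1,0,0,-0.7,0,0,0,-1,0.14,-0.9,0,0,0,0,-1,0.15,-0.9,0,0,0,0,-1,0.15,-0.93,0,0,0,0,-1,0,0,0,0,0,0,-1,0,0,0,0,0,0,-1,0,0,0,0,0,0]

```text
t: 5.15
tool_pos: [0.4621, 0.1241, 0.1366]
orientation: [-0.136, 0.991, 0.0, -0.0]
contact_force: [0.5, 1.3, -0.3]
width: 0.0006
```

```bash
python3 -c "
from h import *
go([.463,.1235,.097])
for n in ('top','side'):
    im=cv2.cvtColor(camera(n),cv2.COLOR_RGB2BGR); b=(200,190,340,290) if n=='top' else (190,130,310,240)
    cv2.imwrite(f'pics/{n}4.png',cv2.resize(np.clip(im[b[1]:b[3],b[0]:b[2]]*1.5,0,255).astype('uint8'),None,fx=5,fy=5,interpolation=cv2.INTER_CUBIC))
"
```

```text
t 5.15 pos [0.4621 0.1241 0.1366] F [ 0.5  1.3 -0.3] w 0.0006 yaxis [-0.269  0.963  0.   ] z [-2.e-04  2.e-04 -1.e+00] units [-0.017 -0.021  0.989]
```

View pics/side4.png

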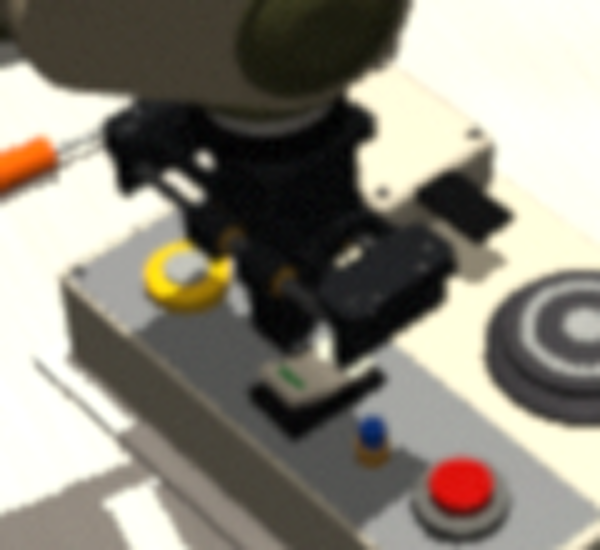

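The pin now stands low in its collar (crop (185,265)). The fingers are over the green half of the rocker at (290,375). Pressing it.

Call:
arm_command:
  increments: [-1,0.03,0,0.4,0,0,0,-1,0,0,0.3,0,0,0,-1,0,0,0.1,0,0,0,-1,0,0,0.1,0,0,0,-1,0,0,0.1,0,0,0,-1,0,0,0.08,0,0,0,-1,0,0,0,0,0,0,-1,0,0,0,0,0,0]

```text
t: 6.05
tool_pos: [0.4613, 0.1235, 0.097]
orientation: [-0.136, 0.991, -0.0, 0.002]
contact_force: [-14.5, 0.2, 41.2]
width: 0.0005
```

z is 0.097 with 41 N, so the rocker is flat on its stop as expected. I'll lift off and check before leaving.

Call:
arm_command:
  increments: [-1,0,0,-0.4,0,0,0,-1,0,0,-0.7,0,0,0,-1,0.1,-0.4,-0.7,0,0,0,-1,0.25,-0.9,-0.2,0,0,0,-1,0.25,-0.9,0,0,0,0,-1,0.25,-0.9,0,0,0,0,-1,0.25,-0.9,0,0,0,0,-1,0.25,-0.9,0,0,0,0]

```text
t: 6.85
tool_pos: [0.4617, -0.0818, 0.1739]
orientation: [-0.135, 0.991, -0.0, 0.001]
contact_force: [-0.6, 0.4, -0.1]
width: 0.0004
```

Call:
arm_command:
  increments: [-1,0.25,-0.9,0,0,0,0,-1,0.25,-0.9,0,0,0,0,-1,0.25,-0.9,0,0,0,0,-1,0.25,-0.9,0,0,0,0,-1,0.25,-0.9,0,0,0,0,-1,0.1,-0.7,0,0,0,0,-1,0,0,0,0,0,0,-1,0,0,0,0,0,0]

```text
t: 7.65
tool_pos: [0.4653, -0.2951, 0.1733]
orientation: [-0.135, 0.991, 0.0, 0.0]
contact_force: [0.1, 0.3, 0.2]
width: 0.0003
```

```bash
python3 -c "
from h import *
go([.475,-.326,.060])
for n in ('top','side'):
    im=cv2.cvtColor(camera(n),cv2.COLOR_RGB2BGR);cv2.imwrite(f'pics/{n}5.png',im)
im=cv2.imread('pics/side5.png')
cv2.imwrite('pics/c5.png',np.hstack([cv2.resize(a,(400,400),interpolation=cv2.INTER_CUBIC) for a in (im[155:255,200:300],im[250:390,300:440])]))
"
```

```text
t 7.65 pos [ 0.4653 -0.2951  0.1733] F [0.1 0.3 0.2] w 0.0003 yaxis [-0.267  0.964  0.   ] z [ 0.e+00  2.e-04 -1.e+00] units [-0.028 -0.81   2.833]
```

View pics/c5.png

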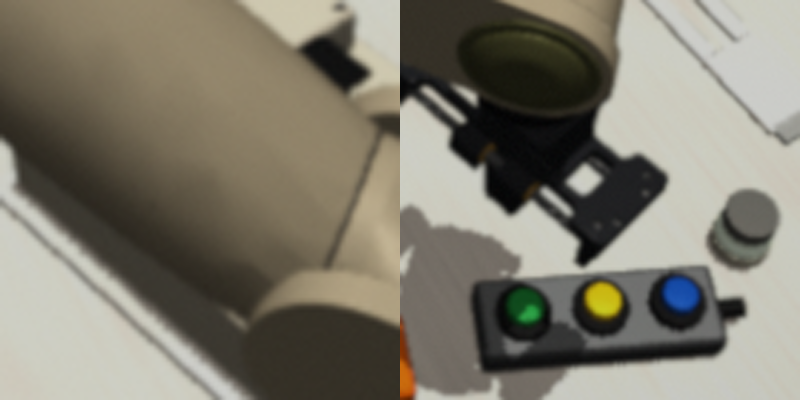

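```bash
python3 -c "
import cv2,numpy as np
im=cv2.imread('pics/top5.png')
cv2.imwrite('pics/c6.png',np.clip(np.hstack([cv2.resize(a,(400,400),interpolation=cv2.INTER_CUBIC) for a in (im[170:270,215:315],im[160:270,360:470])])*1.5,0,255).astype('uint8'))
"
```

```text
(no output)
```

View pics/c6.png

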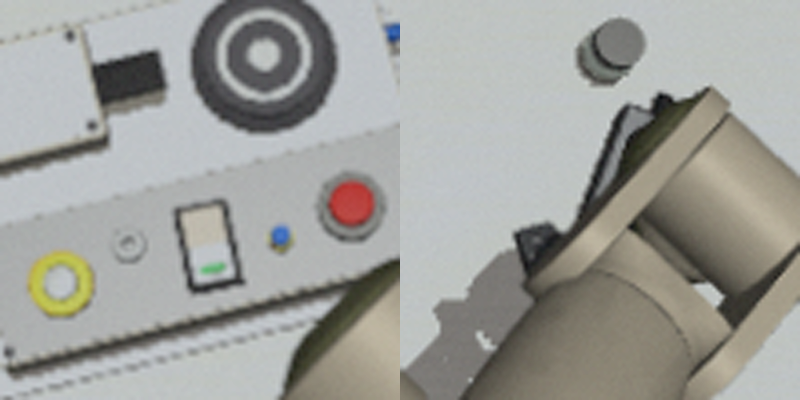

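The rocker has tipped: the shading has swapped and the green half is level (crop (213,268)). The bystanders haven't moved. Now I'll go over the green key.

Call:
arm_command:
  increments: [-1,-0.03,-0.5,0,0,0,0,-1,0,-0.31,0.3,0,0,0,-1,0,0,0.8,0,0,0,-1,0,0,0.8,0,0,0,-1,0,0,0.6,0,0,0,-1,0,0,0,0,0,0,-1,0,0,0,0,0,0,-1,0,0,0,0,0,0]

```text
t: 8.55
tool_pos: [0.4757, -0.3263, 0.0748]
orientation: [-0.135, 0.991, -0.001, 0.001]
contact_force: [0.0, -0.1, 0.7]
width: 0.0005
```

```bash
python3 -c "
from h import *
go([.475,-.326,.046])
im=cv2.cvtColor(camera('side'),cv2.COLOR_RGB2BGR)
cv2.imwrite('pics/s7.png',cv2.resize(np.clip(im[270:390,300:440]*1.6,0,255).astype('uint8'),None,fx=5,fy=5,interpolation=cv2.INTER_CUBIC))
"
```

```text
t 8.55 pos [ 0.4757 -0.3263  0.0748] F [ 0.  -0.1  0.7] w 0.0005 yaxis [-0.268  0.963 -0.002] z [ 0.0016 -0.0017 -1.    ] units [0.015 0.013 0.721]
```

View pics/s7.png

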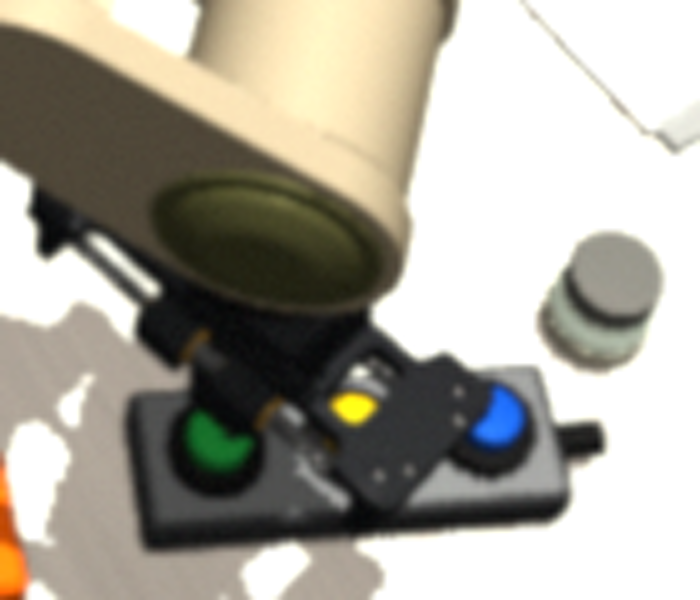

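The fingers are right above the green key (crop (215,440)). The gripper body's end stays well above the yellow and blue keys. Pressing slowly.

Call:
arm_command:
  increments: [-1,0.01,0.01,0.2,0,0,0,-1,0,0,0.2,0,0,0,-1,0,0,0.1,0,0,0,-1,0,0,0.08,0,0,0,-1,0,0,0.08,0,0,0,-1,0,0,0.07,0,0,0,-1,0,0,0,0,0,0,-1,0,0,0,0,0,0]

```text
t: 9.4
tool_pos: [0.4745, -0.3255, 0.0462]
orientation: [-0.135, 0.991, -0.0, 0.0]
contact_force: [-7.1, 5.3, 20.6]
width: 0.0004
```

```bash
python3 -c "
from h import *
go([.475,-.326,.046])
for n in ('top','side'): cv2.imwrite(f'pics/{n}8.png',cv2.cvtColor(camera(n),cv2.COLOR_RGB2BGR))
im=cv2.imread('pics/side8.png')
cv2.imwrite('pics/s8.png',cv2.resize(np.clip(im[270:390,300:440]*1.6,0,255).astype('uint8'),None,fx=5,fy=5,interpolation=cv2.INTER_CUBIC))
"
```

```text
t 9.4 pos [ 0.4745 -0.3255  0.0462] F [-7.1  5.3 20.6] w 0.0004 yaxis [-0.268  0.963 -0.001] z [ 2.e-04 -6.e-04 -1.e+00] units [-0.01  -0.015  0.005]
```

View pics/s8.png

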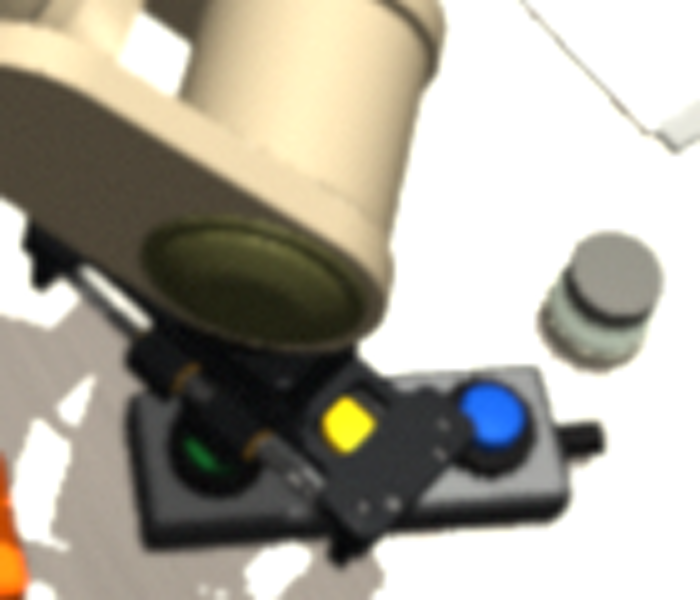

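View pics/top8.png

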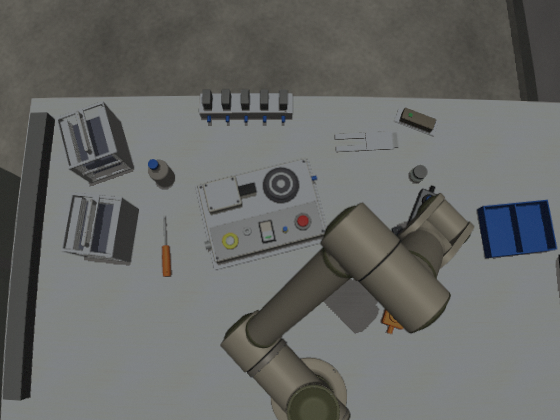

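z is 0.0462 (0.046 is fully down) with 21 N pushing. The pendant is in the same place, with its corner at crop (145,540) as before. One hold to confirm it's steady, then I'll hand in.

Call:
arm_command:
  increments: [-1,0,0,0,0,0,0,-1,0,0,0,0,0,0,-1,0,0,0,0,0,0,-1,0,0,0,0,0,0,-1,0,0,0,0,0,0,-1,0,0,0,0,0,0,-1,0,0,0,0,0,0,-1,0,0,0,0,0,0]

```text
t: 10.3
tool_pos: [0.4745, -0.3256, 0.0462]
orientation: [-0.135, 0.991, -0.0, 0.0]
contact_force: [-6.5, 5.6, 20.9]
width: 0.0006
```

```bash
python3 -c "
from h import *
go([.475,-.326,.046])
print(close_job())"
```

```text
t 10.3 pos [ 0.4745 -0.3256  0.0462] F [-6.5  5.6 20.9] w 0.0006 yaxis [-0.268  0.963 -0.001] z [ 2.e-04 -6.e-04 -1.e+00] units [-0.01  -0.014  0.005]
the job is handed in; nothing more can be done
None
```

I did the three steps in order and handed in at t = 10.3 s with the fingertips still holding the green key down; no verdict is reported.

| Step | Fingertip height at the end of the press | Expected when complete | Force |
|---|---|---|---|
| Plunger pushed in | 0.0949 m | 0.095 m | 28 N |
| Rocker tipped over | 0.0970 m | 0.097 m | 41 N |
| Green key held down | 0.0462 m | 0.046 m | 21 N, steady over 0.9 s |

- **Confirmed in the images:** After the presses, the plunger stood low in its collar and the rocker lay over with its green half level. The pendant and the bystanders in view had not visibly moved.
- **Weaker checks:** Camera heights read about 4 mm low, so I judged depth by the arm's own position and the force. The arm hid the rocker in the side view, so I checked it only from the top. The arm and gripper also hid most of the green key during the final hold, so its depth rests on the height and force readings.

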